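Weigh the tablet tube on the beam balance

TASK

Stand the aluminium tablet tube upright near the middle of the balance's empty pan, gently, and let go so that the pan sinks; then slide the blue-knobbed counterpoise along the beam until the beam hangs level by itself, with its red pointer tip inside the green band, and take your hand away. Only nudge the counterpoise from its side with light pushes: never pinch it, and never lean on any part of the balance (stay under 12 N). Leave everything else where it is.

Things in the scene. Friction and masses are not known exactly. Their poses are not given: they have to be found in the camera images.
- tube: Loose tablet tube: upright aluminium cylinder 30 mm in diameter and 100 mm tall, its top 12 mm a white flip cap (31 mm, its small flat lip stands out 3 mm to one side), an orange band low down. Origin at the centre of its underside, z up. Its weight is hidden and differs each time: 70 to 160 g.
- balance: Beam balance, fixed: grey base 90 x 310 mm, 12 mm thick; two aluminium cheeks 88 mm tall carry the pivot. Origin on the shelf under the pivot, z up; y runs along the beam: pan on the +y side, counterpoise on the -y side. A white upright plate, 30 mm wide, 6 mm thick, 125 mm high, stands at y = -198, x = -14 mm behind the pointer, with a green band 74 to 86 mm above the shelf.
- beam (a joint): Beam tilt about its pivot, rad: 0 level, positive = pan up, pointer down; stops at -0.1 and +0.1. Damped: untouched it settles in 1 s. A weak centring spring: near level, loaded, each 1 mm of outward counterpoise travel raises it about 0.008 rad; beyond about 12 mm from balance it lies on a stop. Empty, it is level with the counterpoise at 0. Touching the beam or counterpoise falsifies it.
- poise (a joint): Position of the 200 g brass counterpoise on the beam, m: 0 innermost (centre 30 mm from the pivot, towards -y of balance), growing outwards to a stop at 0.115. Starts at 0 to 0.02; stays where left; 1.5 N sliding friction. A load of m kg standing a metres from the pivot (pan centre 0.12) balances near m * a / 0.2, somewhere in 0.035 to 0.105.
- pivot (a point): Pivot axis of the beam, 80 mm above the shelf, at the middle of the balance.
- pan (a point): Centre of the pan's floor, tilts with the beam. The pan is a shallow round steel dish, 86 mm across inside, rim 6 mm above the floor, 120 mm from the pivot; its floor is 95 mm above the shelf when the beam is level and moves 12 mm up or down.
- knob (a point): Centre of the top of the counterpoise's blue upright knob, moves with it. The knob is a block 18 mm along the beam, 24 mm across it and 45 mm tall; its top is 56 mm, its foot 11 mm above the beam's centre line; the beam's own top is 5 mm above that line.
- pointer (a point): Tip of the beam's red pointer, 205 mm from the pivot on the counterpoise side, in front (+x) of the white plate; 80 mm above the shelf when level. In the green band = tip within 5.7 mm of that.
- tumbler: Bystander: stainless steel tumbler, 72 mm wide, 95 mm tall. Origin under its centre.
- denture_cup: Bystander: blue denture cup with white lid, 86 mm wide, 82 mm tall. Origin under its centre.
- brush: Bystander: blue denture brush lying flat, 175 mm long, 22 mm high.
- tweezers: Bystander: steel tweezers lying flat, 105 mm long, 8 mm high.
- jar: Bystander: glass jar with metal lid, 68 mm wide, 85 mm tall.
- mouthwash: Bystander: green mouthwash bottle, 64 mm wide, 170 mm tall.
Not all that is in view belongs to the job. There is more than one size of the tube; the job needs the smaller.

How it is judged:
On the way, in this order (a step that is already met when the one before it is completed fails the run):
1. the tube stands in the pan, let go, and the pan has sunk under it (horizontal distance between tube and pan below 0.03 m and z of tube in the frame of pan between -0.004 and 0.008 m and angle between tube's own z axis and vertical below 0.2 rad and contact force between the fingers and tube below 0.1 N and value of joint beam below -0.05 rad), for 0.2 s.
2. the counterpoise has been slid outwards and the beam hangs level by itself, untouched, with the tube in the pan (horizontal distance between tube and pan below 0.03 m and z of tube in the frame of pan between -0.004 and 0.008 m and angle between tube's own z axis and vertical below 0.2 rad and contact force between each of the arm, the fingers and balance below 0.1 N and contact force between the fingers and tube below 0.1 N and value of joint beam between -0.028 and 0.028 rad and value of joint poise above 0.03 m), for 0.5 s.
At the end, for the whole second after the job is handed in: The tube stands upright (within 0.2 rad) on the pan floor, within 30 mm of the pan's centre, at rest and let go; the beam is level within 0.028 rad (pointer in the green band) and still; the robot touches neither balance nor tube (horizontal distance between tube and pan below 0.03 m and z of tube in the frame of pan between -0.004 and 0.008 m and angle between tube's own z axis and vertical below 0.2 rad and contact force between each of the arm, the fingers and balance below 0.1 N and contact force between the fingers and tube below 0.1 N and value of joint beam between -0.028 and 0.028 rad and velocity of joint beam between -0.03 and 0.03 rad/s and linear speed of tube below 0.02 m/s).
It fails at once if the robot presses, pushes or pinches the balance, its beam, pan or counterpoise with more than 12 N (contact force between any of the fingers, the arm and balance above 12 N).
It fails at once if the tube is dropped or pressed onto the balance with more than 12 N (contact force between tube and balance above 12 N).
It fails at once if the tube tips over (angle between tube's own z axis and vertical above 0.6 rad).
It fails at once if a bystander (tumbler, denture cup, brush, tweezers, jar or mouthwash bottle) is moved more than 20 mm (distance of any of tumbler, denture_cup, brush, tweezers, jar, mouthwash from where it was at the start of the episode above 0.02 m).
It also fails if it takes over 72 s, if anything falls off the work surface, if the arm or the gripper's body presses on something with over 40 N, if the wrist force passes 120 N, or if a joint passes its speed limit or range.

ROBOT

A 6-joint arm with a two-finger parallel gripper is mounted at the origin on the work surface. World frame = base frame: x ahead of the robot, y to its left, z up, the work surface at z = 0. Lengths are in m, angles in rad, forces in N, time in s.
With the tool pointing down it reaches from about 0.35 to 0.775 m from the base axis. Payload 5.5 kg.
Tool frame: the origin (TCP) lies at the very end of the fingers, on their centre line; the grasp point (between the pads) lies 19 mm behind it; z points along the fingers, y is the line along which they close (so a half turn about z gives the same grasp; the last joint's range is limited). The gripper opens to 85 mm and grips with 20 to 120 N. Pads are 22 mm wide; open, the fingers measure 114 mm over their backs; the gripper's body (76 mm by 85 mm) begins 54 mm behind the grasp point. The pads swing forward as they close: fully open they stand 13 mm farther back than shut.
Start: joints at [1.167, 0.313, 0.046, 1.304, 0, 1.431], TCP at [0.15, 0.555, 0.231] pointing down, gripper open.
Joint ranges: [-2.76, 2.76], [-0.86, 1.69], [-1.03, 1.26], [-2.2, 2.34], [-1.47, 1.5], [-3.14, 3.14]. Speed limits (rad/s): [2.57, 2.57, 3.14, 3.14, 3.14, 3.14].

INTERFACE

Orientations are given as a unit quaternion [w, x, y, z].
In Python, from workcell import env gives the robot as it stands. The module is installed in compiled form; this text tells all that it offers.
- The arm moves only by the tool jog_arm, never from a script. Its arguments are lists of equal length, an entry for each row: "gripper": the opening, from 0 (shut) to 1 (fully open); "offset": the shift along the world's x, y, z in cm, a list of three; "twist": the turn about the world's z in degrees. In form: {"gripper": [gripper, ...], "offset": [[dx, dy, dz], ...], "twist": [twist, ...]}. A call has exactly 8 rows; each row is the pose to reach, as a shift and turn from the pose commanded when the call began; what a row does not reach only later rows make up. A row lasts 1/8 s, in which the tool goes at most 62.5 mm and 10.7 degrees, less where a joint would pass 70% of its speed; a pose out of reach is approached as far as the arm can. A call with a gripper value outside its range is refused whole. The fingers move at their own pace and stop on an object; "squeeze" is the grip in N (left out, the last holds). Time passes only in rows, so rows that repeat a pose let the fingers close, or fill a call up. It gives the time, the measured TCP pose, the force, the opening and the grip force at its end, in the units of the state.
- env.get_state(): the state, without advancing time (a new reading comes with each control period).
- env.read_camera(name): name is "scene" or "top" or "wrist"; returns a dict with "image" (400x640x3 uint8, red, green, blue), "z_map" (400x640 float32, m along the optical axis (not along the pixel's ray), 0 where there is no reading), "fovy" (degrees; the focal length in pixels is half the picture's height over the tangent of half this angle, whatever the lens; pixels are square), "cx", "cy" (the principal point, pixels), "distortion" ([k1, k2, p1, p2, k3] as OpenCV has them; the pictures are not rectified), "cam_to_world" (4x4, takes a point from camera to world coordinates). Camera axes: x right, y up, looking along -z (the intrinsics and any distortion apply to the point x, -y, -z); pixel columns grow to the right and rows downward; lengths in m; the calibration is good to about 2 mm. A picture is of the moment at which its call begins.
- env.hand_in(): hands the job in; it is judged then, once.
The state is a dict: "clock": time; "joint_pos": joint angles; "qvel": joint speeds; "tau": joint torques, N m; "tcp_pos": TCP position; "orientation": TCP orientation; "wrist_force": force on the tool from outside, world axes, zero at the start; "ft_torque": the same for the moment, N m; "finger_gap": finger opening in m; "grip_force": force on a finger pad.
Only numpy, scipy, OpenCV 4.12 (cv2) and the standard library are available. Lean on these libraries where they do the work, as an engineer would, in place of code of your own. Each camera call takes 0.05 s, during which the arm holds its last target. There are 200 camera calls.

## Working session

There is one attempt and no reset: what is moved stays moved. The work goes in short steps, Python scripts to look and compute and a tool call to move; the robot and the scene stay as the last step left them, time stands still between calls to the robot, and variables do not carry over. Pictures are saved under pics/ and viewed, at most 10 in all, crops included, and the job is handed in when it is done.

Besides the shell and the picture viewer there is one more tool, called after "Emit:" as name(argument=value, ...) on one line, values as JSON. jog_arm: Moves the arm, as the interface text tells. Its arguments: {"type":"object","properties":{"gripper":{"type":"array"},"offset":{"type":"array"},"twist":{"type":"array"},"squeeze":{"type":"number"}},"required":["gripper","offset","twist"]}

```bash
mkdir -p pics; cat > h.py <<'E'
import numpy as np, cv2, pickle
from workcell import env
def cap(n,tag):
    d=env.read_camera(n); pickle.dump(d,open(f'pics/{tag}.pkl','wb')); cv2.imwrite(f'pics/{tag}.png',d['image'][:,:,::-1]); return d
def load(tag): return pickle.load(open(f'pics/{tag}.pkl','rb'))
def K(d):
    f=200/np.tan(np.radians(d['fovy'])/2); return np.array([[f,0,d['cx']],[0,f,d['cy']],[0,0,1.]])
def ray(d,u,v):
    p=cv2.undistortPoints(np.array([[[u,v]]],float),K(d),np.array(d['distortion'],float))[0,0]
    M=np.array(d['cam_to_world']); return M[:3,3],M[:3,:3]@np.array([p[0],-p[1],-1.])
def pz(d,u,v,z):  # on plane z
    o,r=ray(d,u,v); return o+r*(z-o[2])/r[2]
def pd(d,u,v,w=1):  # via depth
    o,r=ray(d,u,v); a=d['z_map'][v-w:v+w+1,u-w:u+w+1]; a=a[a>0]; return o+r*np.median(a) if a.size else None
def proj(d,P):
    M=np.linalg.inv(np.array(d['cam_to_world'])); q=M[:3,:3]@np.array(P,float)+M[:3,3]
    return cv2.projectPoints(np.array([[q[0],-q[1],-q[2]]]),np.zeros(3),np.zeros(3),K(d),np.array(d['distortion'],float))[0].ravel()
E
python3 - <<'E'
from h import *
for n in('scene','top'):
    d=cap(n,n+'0'); print(n,d['fovy'],d['distortion'],np.round(d['cam_to_world'],3).tolist())
print(env.get_state())
a=cv2.imread('pics/scene0.png');b=cv2.imread('pics/top0.png')
E
```

```text
scene 48.24275813532756 [0.03473218 0.         0.         0.         0.        ] [[-0.867, -0.309, 0.391, 0.995], [0.498, -0.53, 0.686, 0.716], [-0.005, 0.789, 0.614, 0.745], [0.0, 0.0, 0.0, 1.0]]
top 44.415387001922305 [-0.12768289  0.          0.          0.          0.        ] [[-0.026, 0.989, -0.144, 0.397], [-1.0, -0.025, 0.005, -0.016], [0.002, 0.145, 0.989, 1.278], [0.0, 0.0, 0.0, 1.0]]
{'clock': 0.1, 'joint_pos': array([1.16739292e+00, 3.13921681e-01, 4.50913728e-02, 1.30358081e+00,
       3.62614547e-05, 1.43122078e+00]), 'qvel': array([-0.00125073, -0.00036565,  0.00206467,  0.00139957,  0.00090427,
        0.00047816]), 'tau': array([ 1.84334465e-03, -4.81726277e+01,  2.99244654e+01,  1.27304738e-02,
       -1.83504580e-04, -5.85214011e-08]), 'tcp_pos': array([0.14975568, 0.55469435, 0.23049959]), 'orientation': array([-2.33983682e-04,  1.31531659e-01,  9.91311641e-01, -7.72962367e-04]), 'wrist_force': array([-0.08493173, -0.13985837, -1.11426183]), 'ft_torque': array([ 0.0194788 ,  0.05561231, -0.03653439]), 'grip_force': 0.0, 'finger_gap': 0.08531654109882329}
```

View pics/scene0.png

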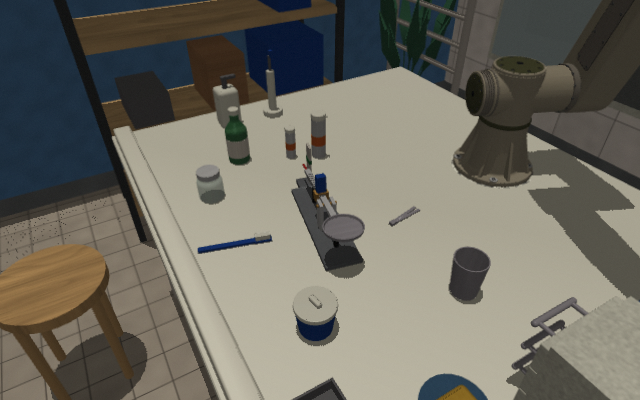

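View pics/top0.png

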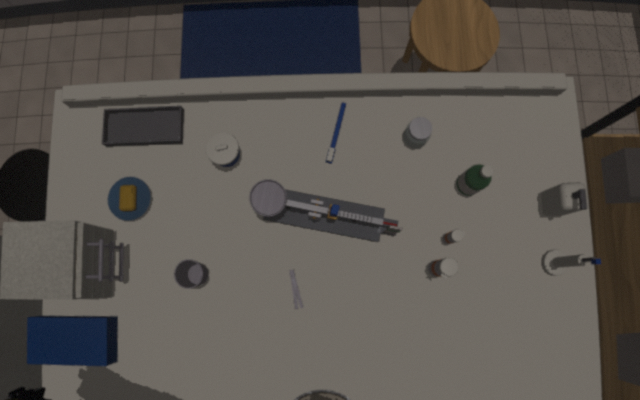

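The tube has two look-alikes: a small white-capped cylinder at scene (290,141) / top (456,237), and a larger one at scene (318,132) / top (447,268). The soap dispenser at scene (227,105) and the toothbrush stand at scene (272,90) don't fit the description. I choose the small one and check it in a crop.

```bash
python3 - <<'E'
from h import *
t=load('top0');s=load('scene0')
for n,u,v in(('small',456,236),('big',447,267),('pan',268,199),('knob',334,211),('tumbler',195,274),('mouth',487,172),('jar',420,128),('cup',222,147)):
    print(n,np.round(pd(t,u,v),4))
for n,u,v in(('small cap',290,129),('small body',290,140),('big cap',318,116),('knob',320,176),('pan',343,228)):
    print('s',n,np.round(pd(s,u,v),4))
print('base ends',np.round(pz(t,283,191,.012),4),np.round(pz(t,279,225,.012),4),np.round(pz(t,385,205,.012),4),np.round(pz(t,380,241,.012),4))
A=cv2.resize(cv2.imread('pics/scene0.png')[95:275,265:385],None,fx=3.3,fy=3.3,interpolation=cv2.INTER_CUBIC)
B=cv2.resize(cv2.imread('pics/top0.png')[165:285,370:480],None,fx=3.5,fy=3.5,interpolation=cv2.INTER_CUBIC)
c=np.zeros((600,800,3),np.uint8);c[:A.shape[0],:A.shape[1]]=A;c[:B.shape[0],400:400+B.shape[1]]=B
cv2.imwrite('pics/crop0.png',c)
E
```

```text
small [ 0.4911 -0.3407  0.0987]
big [ 0.4159 -0.3029  0.1435]
pan [0.5929 0.1148 0.1042]
knob [ 0.5557 -0.0442  0.1315]
tumbler [0.4167 0.3194 0.0036]
mouth [ 0.6338 -0.4058  0.1687]
jar [ 0.77   -0.2705  0.0835]
cup [0.7333 0.2335 0.0814]
s small cap [ 0.4949 -0.335   0.0973]
s small body [ 0.4992 -0.3298  0.0641]
s big cap [ 0.4252 -0.2904  0.1414]
s knob [ 0.5621 -0.0412  0.1311]
s pan [0.5971 0.1183 0.1042]
base ends [0.6286 0.0854 0.012 ] [0.539 0.097 0.012] [ 0.5846 -0.1811  0.012 ] [ 0.4906 -0.1641  0.012 ]
```

View pics/crop0.png

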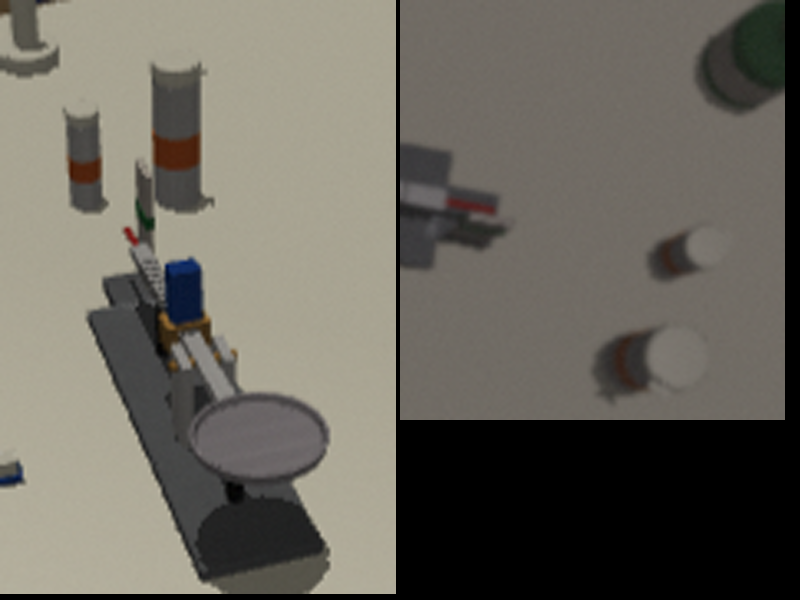

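The crop shows the small tube at crop (82,158), with its cap top at 0.098 m. The larger one at (177,135) is 0.143 m tall, so it is the decoy. The beam is tilted with the pan up (floor 0.104). Next I'll refine the positions with segmentation.

```bash
python3 - <<'E'
from h import *
t=load('top0')
def cloud(d,u0,u1,v0,v1):
    vv,uu=np.mgrid[v0:v1,u0:u1]; p=cv2.undistortPoints(np.stack([uu,vv],-1).reshape(-1,1,2).astype(float),K(d),np.array(d['distortion'],float))[:,0]
    z=d['z_map'][v0:v1,u0:u1].ravel(); M=np.array(d['cam_to_world'])
    q=np.c_[p[:,0]*z,-p[:,1]*z,-z]@M[:3,:3].T+M[:3,3]; return q
for nm,tag,box in(('top','top0',(435,475,220,255)),('scene','scene0',(278,302,118,160))):
    q=cloud(load(tag),*box); c=q[q[:,2]>.093]; print(nm,'cap',len(c),c.min(0).round(4),c.max(0).round(4),((c.min(0)+c.max(0))/2).round(4))
for nm,tag,box in(('top','top0',(240,300,170,230)),('scene','scene0',(315,370,205,250))):
    q=cloud(load(tag),*box); c=q[(q[:,2]>.095)]; x,r=cv2.minEnclosingCircle(c[:,:2].astype(np.float32)); print(nm,'pan',x,r,np.median(c,0).round(4))
for nm,tag,box in(('top','top0',(310,350,195,225)),('scene','scene0',(305,335,168,200))):
    q=cloud(load(tag),*box); c=q[q[:,2]>.124]; print(nm,'knob',c.min(0).round(4),c.max(0).round(4),np.median(c,0).round(4))
im=t['image'].astype(int);v,u=np.nonzero((im[...,0]>100)&(im[...,1]<70)&(im[...,2]<70))
k=(u>370)&(u<410);print('pointer',u[k].min(),u[k].max(),v[k].min(),v[k].max()); i=u[k].argmax();print(pz(t,u[k][i],v[k][i],.06).round(4))
print('plate', [pd(t,a,b,0).round(3).tolist() for a,b in((398,229),(394,228))])
E
```

```text
top cap 135 [ 0.3973 -0.3622  0.0943] [ 0.506  -0.0164  1.2783] [ 0.4517 -0.1893  0.6863]
scene cap 57 [ 0.4798 -0.3541  0.0942] [0.995  0.7159 0.7451] [0.7374 0.1809 0.4196]
top pan (0.5175732374191284, 0.059954505413770676) 0.14256691932678223 [0.5961 0.115  0.1041]
scene pan (0.7791450023651123, 0.40071168541908264) 0.3821260333061218 [0.5965 0.1179 0.1042]
top knob [ 0.3973 -0.0542  0.1253] [ 0.5728 -0.0164  1.2783] [ 0.5585 -0.0443  0.1309]
scene knob [ 0.5492 -0.0508  0.1242] [0.995  0.7159 0.7451] [ 0.5643 -0.0389  0.1307]Traceback (most recent call last):
  File "<stdin>", line 14, in <module>
    return umr_minimum(a, axis, None, out, keepdims, initial, where)
ValueError: zero-size array to reduction operation minimum which has no identity
```

Emit:
jog_arm(gripper=[1, 1, 1, 1, 1, 1, 1, 1], offset=[[4, -4.5, 0], [8, -9, 0], [12, -13.5, 0], [16, -18, 0], [20, -22.5, 0], [24, -27, 0], [27, -32, 0], [30, -36, 0]], twist=[0, 0, 0, 0, 0, 0, 0, 0])

```text
clock: 1.1
tcp_pos: [0.4505, 0.1931, 0.231]
orientation: [-0.0, 0.132, 0.991, -0.0]
wrist_force: [0.9, 0.1, 0.4]
finger_gap: 0.0856
grip_force: 0.0
```

Emit:
jog_arm(gripper=[1, 1, 1, 1, 1, 1, 1, 1], offset=[[0.5, -6, 0], [1, -12, 0], [1.5, -18, 0], [2, -24, 0], [2, -30, 0], [2, -36, 0], [2, -42, 0], [2, -47, 0]], twist=[0, -5, -10, -15, -15, -15, -15, -15])

```text
clock: 2.1
tcp_pos: [0.4694, -0.2771, 0.2309]
orientation: [-0.0, 0.26, 0.966, 0.0]
wrist_force: [0.2, 0.8, -0.1]
finger_gap: 0.0855
grip_force: 0.0
```

```bash
cat >> h.py <<'E'
def cloud(d,u0,u1,v0,v1):
    vv,uu=np.mgrid[v0:v1,u0:u1]; p=cv2.undistortPoints(np.stack([uu,vv],-1).reshape(-1,1,2).astype(float),K(d),np.array(d['distortion'],float))[:,0]
    z=d['z_map'][v0:v1,u0:u1].ravel(); M=np.array(d['cam_to_world'])
    return (np.c_[p[:,0]*z,-p[:,1]*z,-z]@M[:3,:3].T+M[:3,3])[z>0]
E
python3 - <<'E'
from h import *
print(env.get_state()['joint_pos'].round(2))
for nm,tag,box in(('top','top0',(240,300,170,230)),('scene','scene0',(315,370,205,250))):
    q=cloud(load(tag),*box); c=q[(q[:,2]>.095)]; x,r=cv2.minEnclosingCircle(c[:,:2].astype(np.float32)); print(nm,'pan',np.round(x,4),r,np.median(c,0).round(4))
for nm,tag,box in(('top','top0',(435,475,220,255)),('scene','scene0',(278,302,118,160)),('top','top0',(310,350,195,225)),('scene','scene0',(305,335,168,200))):
    q=cloud(load(tag),*box); c=q[q[:,2]>(.093 if box[0] in(435,278) else .124)]; print(nm,len(c),c.min(0).round(4),c.max(0).round(4),((c.min(0)+c.max(0))/2).round(4))
d=cap('wrist','w1')
q=cloud(d,0,640,0,400); k=(q[:,2]>.094)&(q[:,2]<.106)&(abs(q[:,0]-.491)<.035)&(abs(q[:,1]+.341)<.035); c=q[k]; print('wrist cap',len(c),c.min(0).round(4),c.max(0).round(4),((c.min(0)+c.max(0))/2).round(4))
x,r=cv2.minEnclosingCircle(c[:,:2].astype(np.float32));print(x,r)
E
```

```text
[-0.68  0.26 -0.03  1.28  0.   -0.15]
top pan [0.5967 0.1161] 0.04594457894563675 [0.5972 0.1151 0.104 ]
scene pan [0.5976 0.1177] 0.047128256410360336 [0.5962 0.1176 0.1042]
top 128 [ 0.4785 -0.3622  0.0943] [ 0.506  -0.3285  0.1048] [ 0.4923 -0.3454  0.0996]
scene 53 [ 0.4798 -0.3541  0.0942] [ 0.5097 -0.3226  0.1016] [ 0.4948 -0.3383  0.0979]
top 79 [ 0.5483 -0.0542  0.1253] [ 0.5728 -0.0346  0.1351] [ 0.5606 -0.0444  0.1302]
scene 62 [ 0.5492 -0.0508  0.1242] [ 0.5743 -0.0302  0.1335] [ 0.5617 -0.0405  0.1288]
wrist cap 888 [ 0.4766 -0.3631  0.094 ] [ 0.5064 -0.328   0.1022] [ 0.4915 -0.3455  0.0981]
(0.49204912781715393, -0.3457125127315521) 0.01784520037472248
```

View pics/w1.png

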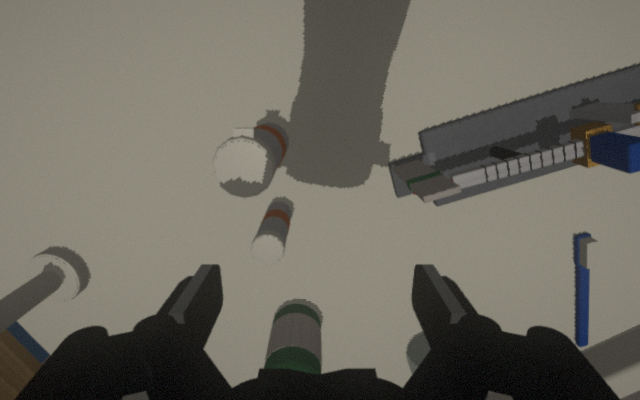

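```bash
python3 - <<'E'
from h import *
d=load('w1'); print(np.round(d['cam_to_world'],3).tolist())
q=cloud(d,0,640,0,400); k=(q[:,2]>.01)&(q[:,2]<.088)&(np.hypot(q[:,0]-.492,q[:,1]+.344)<.03); c=q[k]; print(len(c))
from scipy.optimize import least_squares
f=least_squares(lambda p:np.hypot(c[:,0]-p[0],c[:,1]-p[1])-.015,[.492,-.344],loss='soft_l1',f_scale=.001); print(f.x,f.cost)
s=load('scene0');q=cloud(s,278,302,118,160);c=q[(q[:,2]>.01)&(q[:,2]<.088)]
f=least_squares(lambda p:np.hypot(c[:,0]-p[0],c[:,1]-p[1])-.015,[.49,-.344],loss='soft_l1',f_scale=.001); print(f.x,f.cost)
E
```

```text
[[0.502, -0.823, -0.266, 0.4], [0.865, 0.478, 0.156, -0.237], [-0.001, -0.308, 0.951, 0.374], [0.0, 0.0, 0.0, 1.0]]
742
[ 0.49187193 -0.34403065] 3.014387601679245e-05
[ 0.49346511 -0.34175954] 0.00020202526473655382
```

Emit:
jog_arm(gripper=[1, 1, 1, 1, 1, 1, 1, 1], offset=[[1.2, -3.5, 0], [2.3, -6.6, -1], [2.3, -6.6, -5], [2.3, -6.6, -9], [2.3, -6.6, -13], [2.3, -6.6, -16], [2.3, -6.6, -18], [2.3, -6.6, -18]], twist=[0, 0, 0, 0, 0, 0, 0, 0])

```text
clock: 3.15
tcp_pos: [0.4915, -0.3393, 0.0491]
orientation: [-0.002, 0.26, 0.966, 0.001]
wrist_force: [-0.2, -0.6, 0.1]
finger_gap: 0.0855
grip_force: 0.0
```

Emit:
jog_arm(gripper=[0.8, 0.6, 0.5, 0.4, 0.3, 0.25, 0.2, 0.2], offset=[[0, 0, 0], [0, 0, 0], [0, 0, 0], [0, 0, 0], [0, 0, 0], [0, 0, 0], [0, 0, 0], [0, 0, 0]], twist=[0, 0, 0, 0, 0, 0, 0, 0], squeeze=25)

```text
clock: 4.15
tcp_pos: [0.4932, -0.3411, 0.0517]
orientation: [0.0, 0.26, 0.966, -0.0]
wrist_force: [0.0, -0.3, 4.5]
finger_gap: 0.0297
grip_force: 24.7
```

Emit:
jog_arm(gripper=[0.2, 0.2, 0.2, 0.2, 0.2, 0.2, 0.2, 0.2], offset=[[0, 0, 1], [0, 0, 4], [0, 0, 8], [0, 0, 12], [0, 0, 16], [0, 0, 19], [0, 3, 20], [1, 6, 20]], twist=[0, 0, 0, 0, 0, 0, 0, 0])

```text
clock: 5.15
tcp_pos: [0.5028, -0.2807, 0.2528]
orientation: [0.001, 0.261, 0.965, -0.0]
wrist_force: [0.6, -0.2, -1.7]
finger_gap: 0.0298
grip_force: 24.9
```

Emit:
jog_arm(gripper=[0.2, 0.2, 0.2, 0.2, 0.2, 0.2, 0.2, 0.2], offset=[[1, 5, 0], [2, 10, 0], [3, 15, 0], [4, 20, 0], [5, 25, 0], [6, 30, 0], [7, 34, 0], [8, 37, 0]], twist=[0, 0, 0, 0, 0, 0, 0, 0])

```text
clock: 6.15
tcp_pos: [0.5826, 0.0912, 0.2514]
orientation: [-0.0, 0.259, 0.966, 0.0]
wrist_force: [-0.1, -0.2, -0.9]
finger_gap: 0.0292
grip_force: 24.9
```

Emit:
jog_arm(gripper=[0.2, 0.2, 0.2, 0.2, 0.2, 0.2, 0.2, 0.2], offset=[[0.7, 1.2, 0], [1.3, 2.5, -1], [1.3, 2.5, -3], [1.3, 2.5, -5], [1.3, 2.5, -7], [1.3, 2.5, -8], [1.3, 2.5, -8], [1.3, 2.5, -8]], twist=[0, 0, 0, 0, 0, 0, 0, 0])

```text
clock: 7.15
tcp_pos: [0.5964, 0.1139, 0.1721]
orientation: [0.001, 0.26, 0.966, 0.0]
wrist_force: [-0.2, 0.4, -0.1]
finger_gap: 0.0297
grip_force: 24.9
```

```bash
python3 - <<'E'
from h import *
s=env.get_state();print(s['tcp_pos'],s['wrist_force'])
a=cap('scene','s2');d=cap('wrist','w2')
A=cv2.resize(cv2.imread('pics/s2.png')[110:290,280:400],None,fx=3.3,fy=3.3,interpolation=cv2.INTER_CUBIC)
B=cv2.resize(cv2.imread('pics/w2.png'),(400,250))
c=np.zeros((600,800,3),np.uint8);c[:A.shape[0],:A.shape[1]]=A;c[:250,400:]=B
cv2.imwrite('pics/crop2.png',c)
E
```

```text
[0.5964338  0.1139181  0.17205729] [-0.21721139  0.41827149 -0.057386  ]
```

View pics/crop2.png

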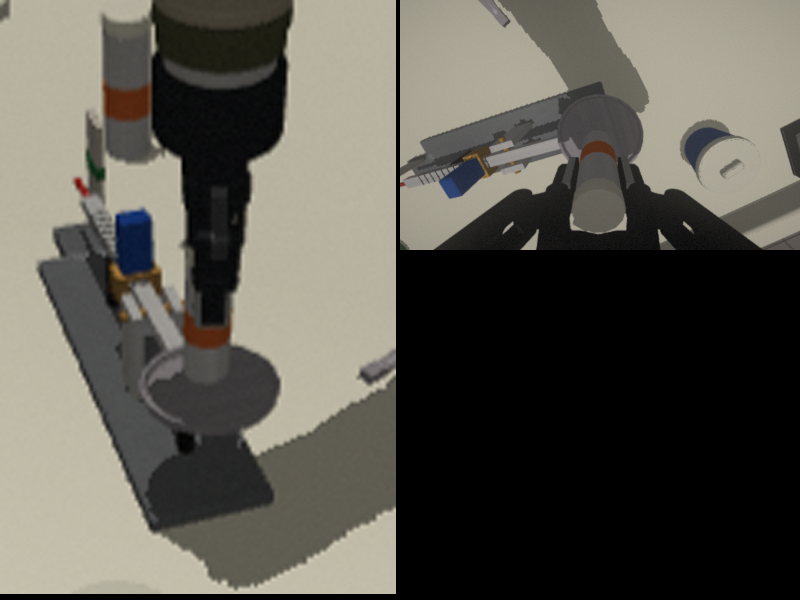

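The tube (scene crop (207,375)) hangs upright over the middle of the pan (crop (210,388)). I'll lower it slowly and watch the force.

Emit:
jog_arm(gripper=[0.2, 0.2, 0.2, 0.2, 0.2, 0.2, 0.2, 0.2], offset=[[0, 0.1, -0.4], [0, 0.1, -0.8], [0, 0.1, -1.1], [0, 0.1, -1.3], [0, 0.1, -1.5], [0, 0.1, -1.7], [0, 0.1, -1.9], [0, 0.1, -2.1]], twist=[0, 0, 0, 0, 0, 0, 0, 0])

```text
clock: 8.25
tcp_pos: [0.596, 0.1152, 0.1503]
orientation: [0.0, 0.26, 0.966, 0.0]
wrist_force: [-0.4, -0.3, -0.1]
finger_gap: 0.0298
grip_force: 24.9
```

Emit:
jog_arm(gripper=[0.2, 0.2, 0.2, 0.2, 0.2, 0.2, 0.2, 0.2], offset=[[0, 0, -0.1], [0, 0, -0.2], [0, 0, -0.4], [0, 0, -0.5], [0, 0, -0.7], [0, 0, -0.8], [0, 0, -0.9], [0, 0, -1.0]], twist=[0, 0, 0, 0, 0, 0, 0, 0])

```text
clock: 9.25
tcp_pos: [0.596, 0.1151, 0.1403]
orientation: [0.0, 0.26, 0.966, 0.0]
wrist_force: [-0.5, 0.1, -1.2]
finger_gap: 0.0292
grip_force: 24.9
```

```bash
python3 - <<'E'
from h import *
s=env.get_state();print(s['tcp_pos'],s['wrist_force'])
a=cap('scene','s3')
q=cloud(a,315,375,205,250)
r=np.hypot(q[:,0]-.5965,q[:,1]-.117); k=(r<.04)&(r>.018)&(q[:,2]<.112)&(q[:,2]>.07); c=q[k]
A=np.c_[c[:,:2]-[.5965,.117],np.ones(len(c))]; print(len(c),np.linalg.lstsq(A,c[:,2],rcond=None)[0].round(4))
E
```

```text
[0.59598134 0.11514668 0.14028459] [-0.52208435  0.05423407 -1.24189721]
530 [-0.0154 -0.0817  0.0872]
```

Emit:
jog_arm(gripper=[0.2, 0.2, 0.2, 0.2, 0.2, 0.2, 0.2, 0.2], offset=[[0, 0, -0.05], [0, 0, -0.1], [0, 0, -0.15], [0, 0, -0.2], [0, 0, -0.2], [0, 0, -0.2], [0, 0, -0.2], [0, 0, -0.2]], twist=[0, 0, 0, 0, 0, 0, 0, 0])

```text
clock: 10.3
tcp_pos: [0.596, 0.1151, 0.1383]
orientation: [0.0, 0.26, 0.966, 0.0]
wrist_force: [-0.2, 1.0, -0.2]
finger_gap: 0.0298
grip_force: 24.9
```

```bash
python3 - <<'E'
from h import *
s=env.get_state();print(s['tcp_pos'],s['wrist_force'])
a=cap('scene','s4')
q=cloud(a,315,375,205,250)
r=np.hypot(q[:,0]-.5965,q[:,1]-.117); k=(r<.04)&(r>.018)&(q[:,2]<.112)&(q[:,2]>.07); c=q[k]
A=np.c_[c[:,:2]-[.5965,.117],np.ones(len(c))]; print(len(c),np.linalg.lstsq(A,c[:,2],rcond=None)[0].round(4))
E
```

```text
[0.59598301 0.11512712 0.13833022] [-0.22310585  1.00673397 -0.20819215]
541 [-0.0258 -0.0943  0.0849]
```

Emit:
jog_arm(gripper=[0.37, 0.4, 0.45, 0.5, 0.6, 0.7, 0.8, 0.8], offset=[[0, 0, 0], [0, 0, 0], [0, 0, 0], [0, 0, 0], [0, 0, 0], [0, 0, 0], [0, 0, 0], [0, 0, 0]], twist=[0, 0, 0, 0, 0, 0, 0, 0])

```text
clock: 11.35
tcp_pos: [0.596, 0.1152, 0.1383]
orientation: [0.0, 0.26, 0.966, 0.0]
wrist_force: [0.1, 0.5, 0.3]
finger_gap: 0.0682
grip_force: 0.0
```

```bash
python3 - <<'E'
from h import *
s=env.get_state();print(s['tcp_pos'],s['wrist_force'],s['finger_gap'])
a=cap('scene','s5'); cap('wrist','w5')
A=cv2.resize(cv2.imread('pics/s5.png')[110:290,280:400],None,fx=3.3,fy=3.3,interpolation=cv2.INTER_CUBIC)
B=cv2.resize(cv2.imread('pics/w5.png'),(400,250))
c=np.zeros((600,800,3),np.uint8);c[:A.shape[0],:A.shape[1]]=A;c[:250,400:]=B
cv2.imwrite('pics/crop5.png',c)
E
```

```text
[0.59597493 0.11515497 0.1383366 ] [0.14304168 0.53507671 0.32800325] 0.06818584336776866
```

View pics/crop5.png

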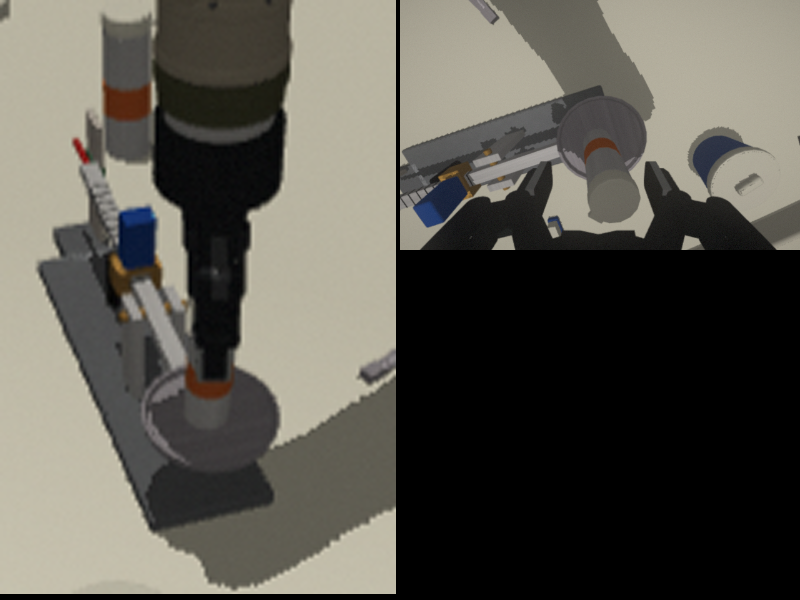

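The tube is let go in the pan: the fingers stand clear on both sides (inset (535,190) and (655,185)), and the pan is down. I'll raise the arm straight up, shut the gripper, turn it, and look again.

Emit:
jog_arm(gripper=[0.8, 0.8, 0.8, 0.8, 0.8, 0.8, 0.8, 0.8], offset=[[0, 0, 1], [0, 0, 3], [0, 0, 6], [0, 0, 9], [0, 0, 12], [0, 0, 14], [-1, -6, 14], [-2, -12, 14]], twist=[0, 0, 0, 0, 0, 0, 10, 20])

```text
clock: 12.45
tcp_pos: [0.5764, -0.0042, 0.2795]
orientation: [0.001, 0.086, 0.996, -0.0]
wrist_force: [0.3, -0.0, -0.2]
finger_gap: 0.0685
grip_force: 0.0
```

Emit:
jog_arm(gripper=[0, 0, 0, 0, 0, 0, 0, 0], offset=[[-4, 0, 0], [-8, 0, 0], [-10, 0, 0], [-10, 0, 0], [-10, 0, 0], [-10, 0, 0], [-10, 0, 0], [-10, 0, 0]], twist=[10, 20, 30, 40, 50, 60, 70, 80])

```text
clock: 13.45
tcp_pos: [0.4763, -0.0037, 0.2792]
orientation: [0.0, -0.574, 0.819, -0.0]
wrist_force: [-0.1, -0.2, 0.5]
finger_gap: 0.0002
grip_force: 0.0
```

```bash
python3 - <<'E'
from h import *
s=env.get_state();print(s['tcp_pos'],s['orientation'],s['joint_pos'].round(2))
t=cap('top','t6');a=cap('scene','s6'); 
A=cv2.resize(cv2.imread('pics/s6.png')[110:290,280:400],None,fx=3.3,fy=3.3,interpolation=cv2.INTER_CUBIC)
B=cv2.resize(cv2.imread('pics/t6.png')[160:260,240:410],(400,235),interpolation=cv2.INTER_CUBIC)
c=np.zeros((600,800,3),np.uint8);c[:A.shape[0],:A.shape[1]]=A;c[:235,400:]=B
cv2.imwrite('pics/crop6.png',c)
for n,d,box in(('scene',a,(305,335,165,200)),('top',t,(310,350,195,225))):
    q=cloud(d,*box);im=d['image'].astype(int)
    vv,uu=np.mgrid[box[2]:box[3],box[0]:box[1]];m=(im[vv,uu,2]>im[vv,uu,0]+40).ravel()
    m=m[(d['z_map'][vv,uu]>0).ravel()]
    c=q[m];z=np.percentile(c[:,2],98);cc=c[c[:,2]>z-.004];print(n,len(c),c.min(0).round(4),c.max(0).round(4),'top',((cc.min(0)+cc.max(0))/2).round(4))
E
```

```text
[ 0.47627575 -0.00368869  0.27921825] [ 3.48384273e-04 -5.73628496e-01  8.19115441e-01 -3.49336542e-04] [-0.18  0.11 -0.09  1.37  0.   -1.4 ]
scene 154 [ 0.4631 -0.2201 -0.002 ] [ 0.5774 -0.022   0.1428] top [ 0.5631 -0.0325  0.1398]Traceback (most recent call last):
  File "<stdin>", line 12, in <module>
    return _quantile_unchecked(
        a, q, axis, out, overwrite_input, method, keepdims, weights)
    return _ureduce(a,
                    func=_quantile_ureduce_func,
    ...<5 lines>...
                    overwrite_input=overwrite_input,
                    method=method)
    r = func(a, **kwargs)
    result = _quantile(arr,
                       quantiles=q,
    ...<2 lines>...
                       out=out,
                       weights=wgt)
    slices_having_nans = np.isnan(arr[-1, ...])
                                  ~~~^^^^^^^^^
IndexError: index -1 is out of bounds for axis 0 with size 0
```

View pics/crop6.png

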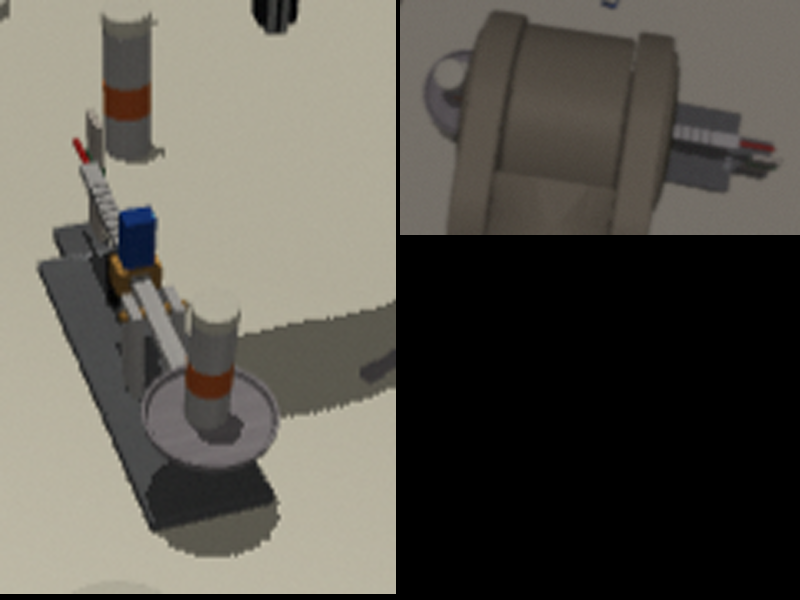

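The tube stands upright in the sunk pan (crop (210,370)), and the knob at crop (137,237) measures (0.563, -0.0325, 0.140), as expected. Now I'll go down with shut fingers between the pivot and the knob.

Emit:
jog_arm(gripper=[0, 0, 0, 0, 0, 0, 0, 0], offset=[[4, 0, 0], [8, 0, -1], [9.4, -0.4, -4], [9.4, -0.4, -8], [9.4, -0.4, -11], [9.4, -0.4, -14], [9.4, -0.4, -16], [9.4, -0.4, -16.7]], twist=[8, 8, 8, 8, 8, 8, 8, 8])

```text
clock: 14.55
tcp_pos: [0.5695, -0.0075, 0.1104]
orientation: [-0.001, -0.626, 0.78, 0.001]
wrist_force: [-0.0, -1.2, -0.2]
finger_gap: -0.0001
grip_force: 0.0
```

```bash
python3 - <<'E'
from h import *
s=env.get_state();print(s['tcp_pos'],s['wrist_force'])
a=cap('scene','s7'); cap('wrist','w7')
A=cv2.resize(cv2.imread('pics/s7.png')[110:290,280:400],None,fx=3.3,fy=3.3,interpolation=cv2.INTER_CUBIC)
B=cv2.resize(cv2.imread('pics/w7.png'),(400,250))
c=np.zeros((600,800,3),np.uint8);c[:A.shape[0],:A.shape[1]]=A;c[:250,400:]=B
cv2.imwrite('pics/crop7.png',c)
E
```

```text
[ 0.56950336 -0.00754683  0.11036021] [-0.01378337 -1.20145077 -0.18933205]
```

View pics/crop7.png

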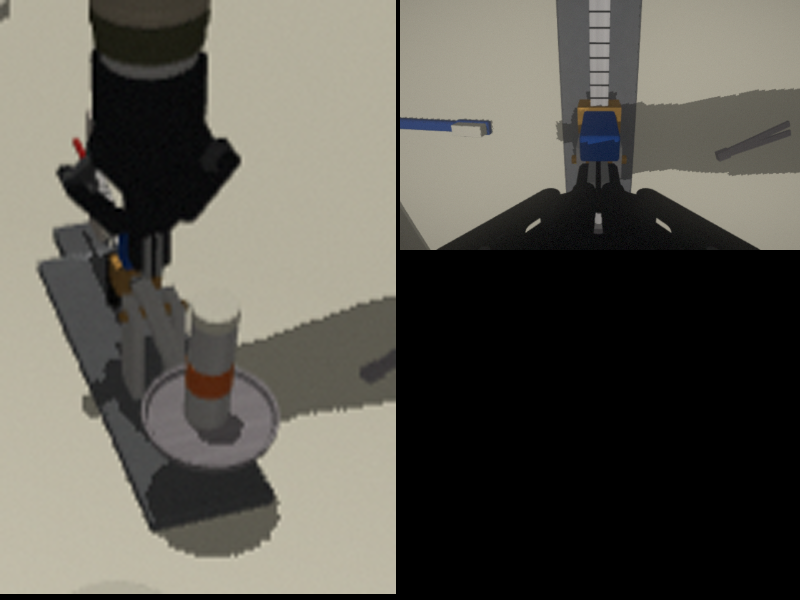

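Emit:
jog_arm(gripper=[0, 0, 0, 0, 0, 0, 0, 0], offset=[[-0.08, -0.4, 0], [-0.17, -0.8, 0], [-0.25, -1.2, 0], [-0.34, -1.6, 0], [-0.43, -2.0, 0], [-0.51, -2.4, 0], [-0.6, -2.8, 0], [-0.6, -2.8, 0]], twist=[0, 0, 0, 0, 0, 0, 0, 0])

```text
clock: 15.65
tcp_pos: [0.5641, -0.0362, 0.1114]
orientation: [-0.0, -0.627, 0.779, -0.0]
wrist_force: [0.1, 0.7, 1.1]
finger_gap: -0.0003
grip_force: 0.2
```

```bash
cat >> h.py <<'E'
PV=np.array([.5722,-.0003]);O=np.array([-.208,-.978])
def meas():
    s=env.get_state();print('t',s['clock'],'tcp d',((s['tcp_pos'][:2]-PV)@O).round(4),s['tcp_pos'].round(4),'F',s['wrist_force'].round(2))
    a=env.read_camera('scene'); w=env.read_camera('wrist')
    q=cloud(a,315,375,205,255); r=np.hypot(q[:,0]-.5975,q[:,1]-.1175); c=q[(r<.04)&(q[:,2]<.125)&(q[:,2]>.07)]
    X=c[:,:2]-[.5975,.1175]; A=np.c_[-X@O,X@[O[1],-O[0]],np.ones(len(c))]; m=np.ones(len(c),bool)
    for _ in range(8):
        k=np.linalg.lstsq(A[m],c[m,2],rcond=None)[0]; m=abs(A@k-c[:,2])<.0025
    print('pan slope',k.round(4),m.sum(),'floor tilt',((k[2]-.095)/.12).round(3))
    im=w['image'].astype(int).reshape(-1,3)[(w['z_map']>0).ravel()]; q=cloud(w,0,640,0,400)
    b=q[(im[:,2]>im[:,0]+40)&(abs((q[:,:2]-PV)@[O[1],-O[0]])<.03)&(q[:,2]>.09)]
    t=b[b[:,2]>b[:,2].max()-.006]; d=(t[:,:2]-PV)@O; print('knob top d',d.min().round(4),d.max().round(4),'z',np.median(t[:,2]).round(4),len(t))
E
python3 -c "
from h import *
meas()"
```

```text
t 15.65 tcp d 0.0368 [ 0.5641 -0.0362  0.1114] F [0.07 0.67 1.11]
pan slope [-0.0139 -0.0053  0.0916] 512 floor tilt -0.029
knob top d 0.0481 0.0664 z 0.1375 1329
```

Emit:
jog_arm(gripper=[0, 0, 0, 0, 0, 0, 0, 0], offset=[[0.06, 0.3, 0], [0.12, 0.6, 0], [0.2, 1.0, 0], [0.2, 1.0, 0], [0.2, 1.0, 0], [0.2, 1.0, 0], [0.2, 1.0, 0], [0.2, 1.0, 0]], twist=[0, 0, 0, 0, 0, 0, 0, 0])

```text
clock: 16.75
tcp_pos: [0.5662, -0.0257, 0.1113]
orientation: [-0.0, -0.627, 0.779, 0.0]
wrist_force: [0.8, 0.2, -0.6]
finger_gap: 0.0003
grip_force: 0.0
```

```bash
python3 -c "
from h import *
meas()"
```

```text
t 16.75 tcp d 0.0261 [ 0.5662 -0.0257  0.1113] F [ 0.79  0.23 -0.6 ]
pan slope [-0.1081  0.0011  0.0823] 538 floor tilt -0.106
knob top d 0.0444 0.0624 z 0.1418 1688
```

Emit:
jog_arm(gripper=[0, 0, 0, 0, 0, 0, 0, 0], offset=[[-0.1, -0.5, 0], [-0.2, -1.0, 0], [-0.3, -1.4, 0], [-0.38, -1.8, 0], [-0.48, -2.25, 0], [-0.48, -2.25, 0], [-0.3, -1.6, 0], [-0.2, -1.0, 0]], twist=[0, 0, 0, 0, 0, 0, 0, 0])

```text
clock: 17.85
tcp_pos: [0.5645, -0.0353, 0.1115]
orientation: [0.0, -0.627, 0.779, -0.0]
wrist_force: [0.2, -0.2, 0.5]
finger_gap: 0.0002
grip_force: 0.0
```

Emit:
jog_arm(gripper=[0, 0, 0, 0, 0, 0, 0, 0], offset=[[0, 0, 0], [0, 0, 0], [0, 0, 0], [0, 0, 0], [0, 0, 0], [0, 0, 0], [0, 0, 0], [0, 0, 0]], twist=[0, 0, 0, 0, 0, 0, 0, 0])

```text
clock: 18.85
tcp_pos: [0.5642, -0.0357, 0.1113]
orientation: [-0.0, -0.627, 0.779, 0.0]
wrist_force: [-0.0, 0.3, 0.0]
finger_gap: 0.0
grip_force: 0.0
```

```bash
python3 -c "
from h import *
meas()"
```

```text
t 18.85 tcp d 0.0363 [ 0.5642 -0.0357  0.1113] F [-0.03  0.26  0.01]
pan slope [-0.031  -0.0047  0.09  ] 512 floor tilt -0.041
knob top d 0.0604 0.078 z 0.1385 2017
```

Emit:
jog_arm(gripper=[0, 0, 0, 0, 0, 0, 0, 0], offset=[[-0.1, -0.5, 0], [-0.2, -1.0, 0], [-0.27, -1.3, 0], [-0.35, -1.65, 0], [-0.35, -1.65, 0], [-0.35, -1.65, 0], [-0.25, -1.2, 0], [-0.1, -0.5, 0]], twist=[0, 0, 0, 0, 0, 0, 0, 0])

```text
clock: 19.95
tcp_pos: [0.5634, -0.0404, 0.1114]
orientation: [0.0, -0.627, 0.779, -0.0]
wrist_force: [0.1, 0.7, 0.2]
finger_gap: 0.0005
grip_force: 0.0
```

Emit:
jog_arm(gripper=[0, 0, 0, 0, 0, 0, 0, 0], offset=[[0, 0, 0], [0, 0, 0], [0, 0, 0], [0, 0, 0], [0, 0, 0], [0, 0, 0], [0, 0, 0], [0, 0, 0]], twist=[0, 0, 0, 0, 0, 0, 0, 0])

```text
clock: 20.95
tcp_pos: [0.5632, -0.0407, 0.1113]
orientation: [-0.0, -0.627, 0.779, 0.0]
wrist_force: [-0.4, -0.3, -0.7]
finger_gap: -0.0001
grip_force: 0.0
```

```bash
python3 -c "
from h import *
meas()"
```

```text
t 20.95 tcp d 0.0414 [ 0.5632 -0.0407  0.1113] F [-0.45 -0.27 -0.71]
pan slope [-0.0085 -0.0022  0.0933] 507 floor tilt -0.014
knob top d 0.066 0.0829 z 0.1367 1928
```

Emit:
jog_arm(gripper=[0, 0, 0, 0, 0, 0, 0, 0], offset=[[0.1, 0.3, 1], [0.1, 0.3, 4], [0.1, 0.3, 8], [0.1, 0.3, 12], [0.1, 0.3, 15], [-5, 0, 15], [-10, 0, 15], [-12, 0, 15]], twist=[0, 0, 0, 0, 0, 0, 0, 0])

```text
clock: 22.05
tcp_pos: [0.4409, -0.0402, 0.2624]
orientation: [0.0, -0.627, 0.779, -0.0]
wrist_force: [0.2, -0.3, 0.4]
finger_gap: 0.0004
grip_force: 0.0
```

Emit:
jog_arm(gripper=[0, 0, 0, 0, 0, 0, 0, 0], offset=[[0, 0, 0], [0, 0, 0], [0, 0, 0], [0, 0, 0], [0, 0, 0], [0, 0, 0], [0, 0, 0], [0, 0, 0]], twist=[0, 0, 0, 0, 0, 0, 0, 0])

```text
clock: 23.05
tcp_pos: [0.4432, -0.0407, 0.2613]
orientation: [-0.0, -0.627, 0.779, 0.0]
wrist_force: [0.6, 0.3, 1.0]
finger_gap: 0.0001
grip_force: 0.0
```

```bash
python3 - <<'E'
from h import *
try: meas()
except Exception as e: print(e)
a=cap('scene','s9'); im=a['image'].astype(int)
v,u=np.nonzero((im[...,0]>120)&(im[...,1]<80)&(im[...,2]<80)); k=(u>295)&(u<320)&(v>130)&(v<185); print('red',u[k].min(),u[k].max(),v[k].min(),v[k].max())
P=PV+.205*O
for z in(.068,.074,.08,.086,.1): print(z,proj(a,[*P,z]).round(1))
c=cv2.resize(cv2.imread('pics/s9.png')[130:250,285:375],None,fx=5,fy=5,interpolation=cv2.INTER_CUBIC);cv2.imwrite('pics/crop9.png',c)
E
```

```text
t 23.05 tcp d 0.0663 [ 0.4432 -0.0407  0.2613] F [0.64 0.31 1.01]
pan slope [-0.0004 -0.0032  0.0934] 504 floor tilt -0.013
knob top d 0.0653 0.0825 z 0.1365 497
red 303 311 135 164
0.068 [301.4 162.4]
0.074 [301.3 160.6]
0.08 [301.2 158.8]
0.086 [301.2 156.9]
0.1 [301.  152.5]
```

View pics/crop9.png

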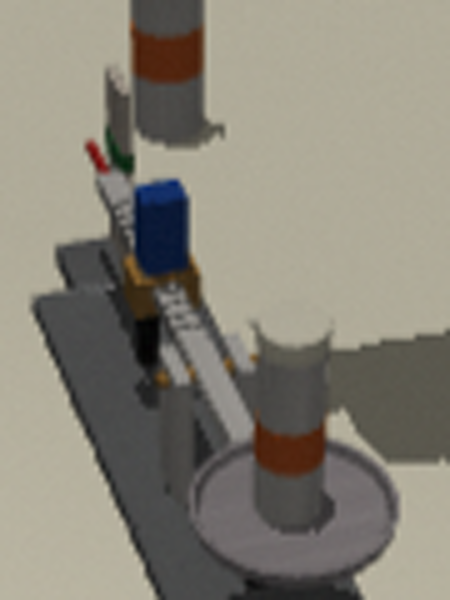

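The pointer tip is at crop (90,145), full-image (303,159). That projects to about 80 mm above the shelf, the middle of the green band. The pan slope is about 0, the tube stands upright, and the arm is clear, so I'm handing in.

```bash
python3 -c "
from h import *
print(env.hand_in())"
```

```text
the job is handed in; nothing more can be done
None
```

The job is handed in, with no verdict returned: the small tube stands let go near the middle of the pan, the beam hangs level with its pointer tip in the green band (counterpoise at about 45 mm), and the arm is clear.

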